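# Close the dice tin with its nested lids, then lift off the outer lid alone

### The job

Close the open dice tin with its nested lids: carry both together by the inner lid's brass knob, which sticks up through the outer lid, lower them into the mouth until fully seated and let go. Then take the blue outer lid by its wooden collar, lift it straight off on its own, leaving the inner lid seated and undisturbed, and finish while holding it level and still straight above the tin, its rim well above the knob's top. Do not drop the lids, push the tin away or disturb the other things on the table.

Things in the scene. Friction and masses are not known exactly. Their poses are not given: they have to be found in the camera images.
- tin: open round blue metal tin holding dice, loose, about 0.6 kg; outside diameter 78, height 70 (sizes in mm), wall 3 (mouth 72 across); the dice lie below the lid's plug. Origin: centre of its underside, z up
- tin_mouth (a point): centre of the tin's mouth, level with its rim, 70 above the tin's underside
- inner_lid: loose inner lid, metal with brass knob, 0.15 kg, round about z. Plug of diameter 68 (chamfered to 62 at the foot) z 0-12; flange of diameter 80 z 12-16, rests on the tin's rim; shoulder of diameter 28 tapering to 16 at z 26; straight brass knob rod of diameter 16 up to z 66. Origin: centre of the plug's underside, z up. Seated, it is 58 above the tin's underside
- inner_knob_top (a point): centre of the top end of the brass knob rod, 66 above the inner lid's origin; when the lids are nested the top 26 of the rod stand free above the outer lid's wooden collar
- outer_lid: loose outer lid, blue, 0.12 kg, round about z, only rests on the inner lid (lifting the knob lifts both, lifting the collar lifts it alone). Skirt of diameter 94, inside 87, z 0-12; top plate z 12-16; dark wooden collar of diameter 44 z 16-36; a hole of diameter 30 through both, the knob stands in it. Origin: centre of the skirt's lower edge, z up. Nested (as at the start), 4 above the inner lid's
- outer_collar_top (a point): centre of the upper end of the outer lid's wooden collar, 36 above the outer lid's origin
- chalk: bystander: blue-topped cube of cue chalk, 23 each way, loose; origin at the centre of its underside
- mug: bystander: white mug, diameter 80, height 90, with a handle; origin at the centre of its underside
- chips: bystander: stack of game chips, diameter 40, height 33; origin at the centre of its underside
- card_box: bystander: red card box 90 x 64 x 20; origin at the centre of its underside
- dart_case: bystander: black dart case 160 x 60 x 28; origin at the centre of its underside
- remote: bystander: grey remote control 150 x 45 x 18; origin at the centre of its underside
Things that resemble listed ones, but are neither listed nor needed, are in the scene too. Leave any pink or purple look-alike of the outer_lid alone.

How it is judged:
By the outcome, as a careful person would: the job done as asked, in the order asked, and still so for the second after the job is handed in, while the arm keeps its last pose, push and grip.
It also fails if it takes over 56 s, if anything falls off the work surface, if the arm or the gripper's body presses on something with over 40 N, if the wrist force passes 120 N, or if a joint passes its speed limit or range.

### The arm

A 6-joint arm with a two-finger parallel gripper is mounted at the origin on the work surface. World frame = base frame: x ahead of the robot, y to its left, z up, the work surface at z = 0. Lengths are in m, angles in rad, forces in N, time in s.
With the tool pointing down it reaches from about 0.3 to 0.875 m from the base axis. Payload 6.4 kg.
Tool frame: the origin (TCP) lies at the very end of the fingers, on their centre line; the grasp point (between the pads) lies 19 mm behind it; z points along the fingers, y is the line along which they close (so a half turn about z gives the same grasp; the last joint's range is limited). The gripper opens to 88 mm and grips with 3 to 60 N. Pads are 18 mm wide; open, the fingers measure 123 mm over their backs; the gripper's body (75 mm by 187 mm) begins 45 mm behind the grasp point.
Start: joints at [1.051, 0.181, 1.607, -0, 1.354, -0.206], TCP at [0.177, 0.547, 0.239] pointing down, gripper open.
Joint ranges: [-2.99, 2.99], [-0.89, 2.07], [0.3, 2.58], [-1.14, 4.28], [0, 2.63], [-3.12, 3.12]. Speed limits (rad/s): [2.57, 2.57, 3.01, 3.14, 3.14, 3.14].

### API

Orientations are given as a rotation vector (axis times angle).
In Python, from workcell import get_obs, snapshot, calibration, job_done gives the robot as it stands.
- The arm moves only by the tool apply_moves, never from a script. Its argument "targets" is a list of rows, each a list of 6 numbers: the shift along the tool's x, y, z scaled (see below), then the turn, a rotation vector about the tool's x, y, z scaled (see below). A call has 1 to 5 rows; each row shifts and turns the commanded pose from where the row before left it, along the tool's axes as they then stand; what a row does not reach is not made up. The controller multiplies each number of a shift by 0.12 m and each number of a turn by pi/2 rad. A row lasts 1/8 s, in which the tool goes at most 62.5 mm and 10.7 degrees, less where a joint would pass 70% of its speed; a pose out of reach is approached as far as the arm can. A call with a number of a shift or a turn outside -1 to 1 is refused whole. A call with a gripper value outside its range is refused whole. "fingers" is the opening, from 0 (shut) to 1 (fully open), set as the call begins (left out, the last holds). The fingers move at their own pace and stop on an object; the grip force is fixed at half the most. Time passes only in rows, so rows that do not move let the fingers close. It gives the time, the measured TCP pose, the force, the opening and the grip force at its end, in the units of the state.
- get_obs(): the state, without advancing time (a new reading comes with each control period).
- snapshot(name): name is "scene" or "side" or "wrist"; returns (picture, depth): 420x560x3 uint8, red, green, blue; 420x560 float32, m along the optical axis (not along the pixel's ray), 0 where there is no reading.
- calibration(name): a dict with "K" (3x3 intrinsics, pixels), "R" (3x3) and "t" (3): a world point X has camera coordinates R X + t. Camera axes: x right, y down, z forward; pixel columns grow to the right and rows downward; lengths in m; the calibration is good to about 2 mm. A picture is of the moment at which its call begins: read the wrist's pose just before it. calibration takes no time and is no camera call; for the wrist camera it gives the pose at the moment of the call.
- job_done(): hands the job in; it is judged then, once.
The state is a dict: "time": time; "joints": joint angles; "qvel": joint speeds; "tau": joint torques, N m; "position": TCP position; "ee_rot": TCP orientation; "force": force on the tool from outside, world axes, zero at the start; "ft_torque": the same for the moment, N m; "opening": finger opening in m; "grip_force": force on a finger pad.
Only numpy, scipy, OpenCV 4.12 (cv2) and the standard library are available. Lean on these libraries where they do the work, as an engineer would, in place of code of your own. Each camera call takes 0.05 s, during which the arm holds its last target. There are 200 camera calls.

## Working session

There is one attempt and no reset: what is moved stays moved. The work goes in short steps, Python scripts to look and compute and a tool call to move; the robot and the scene stay as the last step left them, time stands still between calls to the robot, and variables do not carry over. Pictures are saved under pics/ and viewed, at most 10 in all, crops included, and the job is handed in when it is done.

Besides the shell and the picture viewer there is one more tool, called after ">>>" as a command line: name --pt "numbers of a row" for each row, then --argument value for the rest. apply_moves: Moves the arm, as the interface text tells. Its arguments: {"type":"object","properties":{"targets":{"type":"array"},"fingers":{"type":"number"}},"required":["targets"]}

```bash
mkdir -p pics; ls; python3 - <<'E'
from workcell import *
import cv2,numpy as np
o=get_obs();print({k:np.round(v,3) for k,v in o.items()})
for n in("scene","side"):
    p,d=snapshot(n);np.savez(f"pics/{n}0.npz",p=p,d=d);cv2.imwrite(f"pics/{n}0.png",p[...,::-1])
    c=calibration(n);print(n,c["K"].round(1).tolist(),(-c["R"].T@c["t"]).round(3),c["R"].round(2).tolist())
E
```

```text
pics
{'time': np.float64(0.0), 'joints': array([ 1.051,  0.181,  1.608, -0.   ,  1.354, -0.206]), 'qvel': array([-0.003,  0.001,  0.001,  0.   ,  0.002, -0.   ]), 'tau': array([-2.0000e-03, -4.3386e+01, -3.4186e+01,  7.0000e-02,  3.9000e-02,
       -0.0000e+00]), 'position': array([0.177, 0.546, 0.238]), 'ee_rot': array([-4.910e-01, -3.102e+00,  2.000e-03]), 'force': array([-0.245, -0.107, -0.761]), 'ft_torque': array([-0.041, -0.015,  0.036]), 'grip_force': np.float64(0.0), 'opening': np.float64(0.088)}
scene [[488.4, 0.0, 283.0], [0.0, 488.4, 210.6], [0.0, 0.0, 1.0]] [ 1.435 -0.081  0.761] [[0.11, 0.99, 0.0], [0.61, -0.06, -0.79], [-0.78, 0.09, -0.62]]
side [[437.4, 0.0, 276.3], [0.0, 437.4, 203.7], [0.0, 0.0, 1.0]] [ 0.474 -0.724  0.675] [[0.99, -0.14, 0.02], [-0.07, -0.64, -0.77], [0.12, 0.76, -0.64]]
```

View pics/scene0.png

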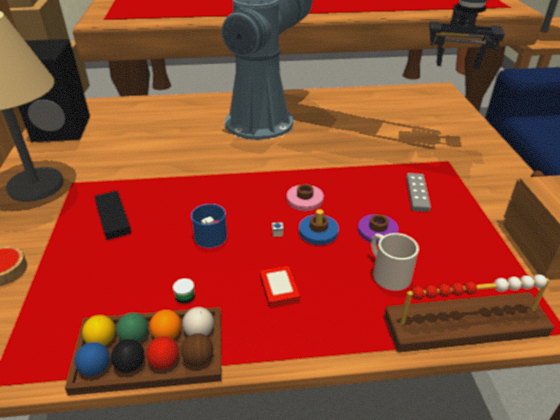

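View pics/side0.png

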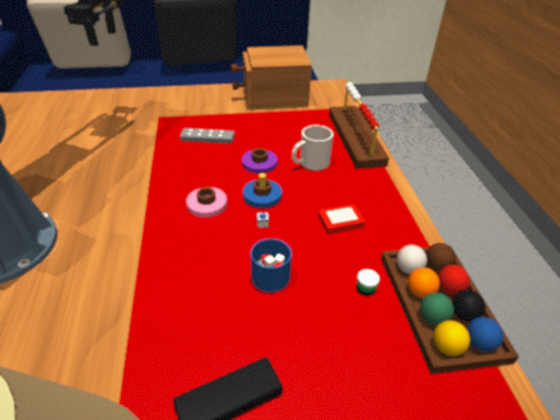

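The scene view shows the blue lids with knob at (319,228), the tin at (209,225), chalk at (278,229), and the pink and purple decoys at (305,196) and (378,227). In the side view the lids are at (262,190), the tin at (271,265) and the chalk at (263,219).

```bash
cat > h.py <<'E'
import numpy as np,cv2
from scipy.optimize import least_squares
from workcell import *
def cloud(d,c):
    v,u=np.mgrid[:d.shape[0],:d.shape[1]]
    K=c["K"];X=np.stack([(u-K[0,2])/K[0,0]*d,(v-K[1,2])/K[1,1]*d,d],-1)
    return (X-c["t"])@c["R"]
def ray(px,c,z):
    C=-c["R"].T@c["t"];r=c["R"].T@np.linalg.inv(c["K"])@np.array([px[0],px[1],1.]);return C+r*(z-C[2])/r[2]
def proj(X,c):
    q=c["K"]@(c["R"]@np.asarray(X)+c["t"]);return q[:2]/q[2]
def circ(P,r=None):
    m=P.mean(0)
    f=lambda a:np.hypot(P[:,0]-a[0],P[:,1]-a[1])-(a[2] if r is None else r)
    s=least_squares(f,[*m,.04] if r is None else m,loss="soft_l1",f_scale=.001);return s.x,np.sqrt(np.mean(s.fun**2))
E
python3 - <<'E'
from h import *
seeds={"scene":dict(lid=(319,231),tin=(209,225),chalk=(278,228),pink=(305,196),purple=(378,227),mug=(395,262)),"side":dict(lid=(262,190),tin=(271,265),chalk=(263,219),pink=(206,201),purple=(260,160),mug=(317,148))}
for n in("scene","side"):
    c=calibration(n);z=np.load(f"pics/{n}0.npz");P=cloud(z["d"],c);ok=z["d"]>0
    print(n,"table z",np.median(P[330:340,240:300,2]))
    for k,(u,v) in seeds[n].items():
        w=np.zeros(ok.shape,bool);w[v-42:v+42,u-42:u+42]=1
        near=w&ok&(np.hypot(*(P[...,:2]-P[v,u,:2]).transpose(2,0,1))<.07)
        Q=P[near&(P[...,2]>.008)]
        print(k,P[v,u].round(3),"ext",np.percentile(Q,[1,99],axis=0).round(3).tolist())
    for k,lo,hi,ctr in(("tin",.064,.078,seeds[n]["tin"]),("lid plate",.016,.026,seeds[n]["lid"]),("collar",.034,.044,seeds[n]["lid"]),("knob",.058,.075,seeds[n]["lid"])):
        u,v=ctr;w=np.zeros(ok.shape,bool);w[v-32:v+30,u-30:u+30]=1
        Q=P[w&ok&(P[...,2]>lo)&(P[...,2]<hi)];
        print(k,len(Q),Q.mean(0).round(4) if len(Q) else"",Q.min(0).round(4),Q.max(0).round(4), circ(Q[:,:2]) if k=="tin" else "")
    # blue ring contours
    hsv=cv2.cvtColor(z["p"],cv2.COLOR_RGB2HSV);b=cv2.inRange(hsv,(95,90,40),(125,255,255))
    for k in("lid","tin"):
        u,v=seeds[n][k];m=np.zeros_like(b);m[v-42:v+42,u-42:u+42]=b[v-42:v+42,u-42:u+42]
        cs=cv2.findContours(m,cv2.RETR_EXTERNAL,cv2.CHAIN_APPROX_NONE)[0];q=max(cs,key=cv2.contourArea)[:,0]
        if k=="lid":
            e=cv2.fitEllipse(q);print("lid ell",np.round(e[0],1),ray(e[0],c,.014).round(4))
        else: print("tin bbox",cv2.boundingRect(q))
E
```

```text
scene table z 0.0016850663982138846
lid [0.59  0.099 0.027] ext [[0.529, 0.058, 0.009], [0.614, 0.146, 0.067]]
tin [ 0.589 -0.15   0.065] ext [[0.519, -0.188, 0.009], [0.595, -0.113, 0.072]]
chalk [0.564 0.006 0.022] ext [[0.542, -0.005, 0.008], [0.596, 0.075, 0.026]]
pink [0.455 0.086 0.029] ext [[0.397, 0.045, 0.008], [0.481, 0.133, 0.039]]
purple [0.595 0.237 0.031] ext [[0.534, 0.199, 0.009], [0.619, 0.288, 0.039]]
mug [0.762 0.221 0.081] ext [[0.693, 0.198, 0.009], [0.766, 0.274, 0.093]]
tin 228 [ 0.5568 -0.151   0.0685] [ 0.5161 -0.1884  0.064 ] [ 0.5951 -0.1136  0.074 ] (array([ 0.55575602, -0.15129188,  0.03717581]), np.float64(0.0013214686285525964))
lid plate 736 [0.5552 0.0979 0.0204] [0.4463 0.0464 0.016 ] [0.6164 0.149  0.026 ] 
collar 155 [0.5733 0.1011 0.0397] [0.5473 0.0807 0.0343] [0.5905 0.124  0.0439] 
knob 43 [0.5701 0.1025 0.0651] [0.5612 0.0958 0.0582] [0.578  0.1109 0.0699] 
lid ell [318.2 229.7] [0.5707 0.1012 0.014 ]
tin bbox (192, 205, 34, 42)
side table z 0.0010540886799014339
lid [0.565 0.083 0.035] ext [[0.522, 0.023, 0.009], [0.611, 0.137, 0.066]]
tin [ 
[... 169 characters left out ...]
67 0.026] ext [[0.389, 0.041, 0.009], [0.477, 0.127, 0.038]]
purple [0.575 0.219 0.027] ext [[0.531, 0.195, 0.009], [0.618, 0.276, 0.038]]
mug [0.718 0.194 0.07 ] ext [[0.658, 0.194, 0.01], [0.762, 0.257, 0.091]]
tin 305 [ 0.5542 -0.1556  0.0685] [ 0.5164 -0.1932  0.064 ] [ 0.5929 -0.114   0.0723] (array([ 0.55462086, -0.15449912,  0.03723086]), np.float64(0.001101362273344529))
lid plate 816 [0.5664 0.1141 0.02  ] [ 0.5207 -0.0082  0.016 ] [0.6197 0.2493 0.026 ] 
collar 134 [0.5663 0.0946 0.039 ] [0.5467 0.0767 0.0341] [0.5887 0.1191 0.0433] 
knob 40 [0.5665 0.0986 0.0639] [0.5594 0.0924 0.058 ] [0.5738 0.1089 0.0678] 
lid ell [261.9 193.7] [0.5655 0.0947 0.014 ]
tin bbox (252, 240, 39, 51)
```

```bash
cat >> h.py <<'E'
from scipy.spatial.transform import Rotation as Ro
def go(p,o=None):
    o=o or get_obs();R=Ro.from_rotvec(o["ee_rot"]).as_matrix();s=R.T@(np.array(p)-o["position"])/.12
    print("pos",o["position"].round(4),"toolz",R[:,2].round(4),"tooly",R[:,1].round(3),"shift units",s.round(3),"norm",np.linalg.norm(s).round(2));return s
E
python3 - <<'E'
from h import *
o=get_obs();go([.568,.1,.2],o)
c=calibration("wrist");R=Ro.from_rotvec(o["ee_rot"]).as_matrix()
C=-c["R"].T@c["t"];print("cam in tool",(R.T@(C-o["position"])).round(4),"view dir tool",(R.T@c["R"].T[:,2]).round(3),c["K"].round(0).tolist())
E
```

```text
pos [0.1773 0.5465 0.2379] toolz [-7.0e-04 -1.4e-03 -1.0e+00] tooly [ 0.309  0.951 -0.002] shift units [-4.246 -2.534  0.319] norm 4.95
cam in tool [ 0.0698  0.0004 -0.1459] view dir tool [-0.27  -0.002  0.963] [[366.0, 0.0, 273.0], [0.0, 366.0, 210.0], [0.0, 0.0, 1.0]]
```

>>> apply_moves --pt "-0.354 -0.211 0.027 0 0 0" --pt "-0.354 -0.211 0.027 0 0 0" --pt "-0.354 -0.211 0.027 0 0 0" --pt "-0.354 -0.211 0.027 0 0 0" --pt "-0.354 -0.211 0.027 0 0 0"

```text
time: 0.72
position: [0.3411, 0.3596, 0.2222]
ee_rot: [-0.491, -3.103, 0.0]
force: [-0.0, 0.5, 0.2]
opening: 0.0881
grip_force: 0.0
```

>>> apply_moves --pt "-0.354 -0.211 0.027 0 0 0" --pt "-0.354 -0.211 0.027 0 0 0" --pt "-0.354 -0.211 0.027 0 0 0" --pt "-0.354 -0.211 0.027 0 0 0" --pt "-0.354 -0.211 0.027 0 0 0"

```text
time: 1.35
position: [0.504, 0.1736, 0.2059]
ee_rot: [-0.491, -3.103, 0.0]
force: [1.0, 1.2, 0.9]
opening: 0.088
grip_force: 0.0
```

>>> apply_moves --pt "-0.354 -0.211 0.027 0 0 0" --pt "-0.354 -0.211 0.027 0 0 0" --pt "0 0 0 0 0 0" --pt "0 0 0 0 0 0"

```text
time: 1.85
position: [0.5678, 0.1009, 0.1992]
ee_rot: [-0.491, -3.101, -0.0]
force: [-0.2, 0.4, -0.6]
opening: 0.0881
grip_force: 0.0
```

```bash
python3 - <<'E'
from h import *
o=get_obs();go([.568,.1,.2],o);print(o["joints"].round(2),o["force"].round(2))
c=calibration("wrist");p,d=snapshot("wrist");np.savez("pics/w1.npz",p=p,d=d,**c);cv2.imwrite("pics/w1.png",p[...,::-1])
E
```

```text
pos [0.5678 0.1009 0.1992] toolz [-1.6e-03  4.0e-04 -1.0e+00] tooly [ 0.309  0.951 -0.   ] shift units [-0.004 -0.006 -0.007] norm 0.01
[-0.03  0.22  1.64  0.    1.28 -1.29] [-0.2   0.36 -0.62]
```

View pics/w1.png

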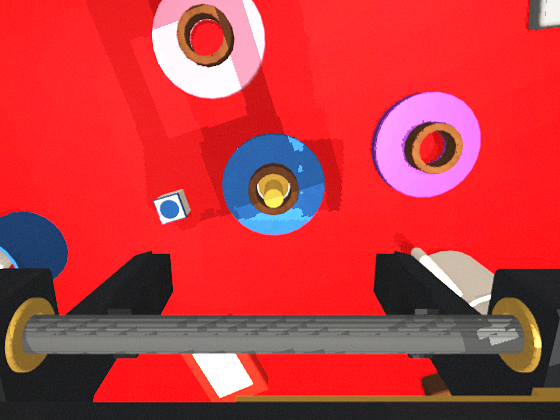

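The wrist view shows the lid disc at about (273,184), with the knob top at about (273,200). It sits centred between the fingers, and the chalk is at (171,208).

```bash
cat >> h.py <<'E'
def fill(m,seed,win):
    u,v=seed;w=np.zeros_like(m);w[max(0,v-win):v+win,max(0,u-win):u+win]=255;m=cv2.morphologyEx(m&w,cv2.MORPH_OPEN,np.ones((3,3)))
    return max(cv2.findContours(m,cv2.RETR_EXTERNAL,cv2.CHAIN_APPROX_NONE)[0],key=cv2.contourArea)
E
python3 - <<'E'
from h import *
z=np.load("pics/w1.npz");c={k:z[k] for k in "KRt"};P=cloud(z["d"],c)
hsv=cv2.cvtColor(z["p"],cv2.COLOR_RGB2HSV)
q=fill(cv2.inRange(hsv,(92,80,40),(125,255,255)),(273,184),65);e=cv2.fitEllipse(cv2.convexHull(q));print("lid",e,ray(e[0],c,.016).round(4))
# outline -> plane: top edge z=.020
h=cv2.convexHull(q)[:,0];X=np.array([ray(p,c,.02) for p in h])[:,:2];print("circ z.02",circ(X))
b=cv2.inRange(hsv,(22,110,90),(33,255,255));q=fill(b,(273,195),25);print("brass",cv2.boundingRect(q))
w=np.zeros(b.shape,bool);w[150:225,240:305]=1
for lo,hi in((.0615,.07),(.037,.043),(.017,.023)):
    Q=P[w&(P[...,2]>lo)&(P[...,2]<hi)];print(lo,len(Q),Q.mean(0).round(4),((Q.min(0)+Q.max(0))/2).round(4),(Q.max(0)-Q.min(0)).round(3))
print("px: knob top pred for lid (.568,.1)",proj([.568,.1,.066],c).round(1),"table z",np.median(P[250:260,200:300,2]))
cv2.imwrite("pics/w1c.png",cv2.resize(z["p"][130:240,215:335,::-1],None,fx=5,fy=5,interpolation=cv2.INTER_NEAREST))
E
```

```text
lid ((273.0426025390625, 183.59207153320312), (100.70177459716797, 101.94124603271484), 93.36804962158203) [0.5652 0.1017 0.016 ]
circ z.02 (array([0.56609245, 0.10138333, 0.04627066]), np.float64(0.00016588780835185586))
brass (265, 190, 18, 17)
0.0615 307 [0.566  0.1014 0.0657] [0.5664 0.1013 0.0647] [0.016 0.015 0.006]
0.037 1076 [0.5655 0.1015 0.0396] [0.5664 0.1013 0.04  ] [0.043 0.043 0.006]
0.017 2993 [0.5662 0.0998 0.0199] [0.5681 0.0992 0.02  ] [0.083 0.076 0.006]
px: knob top pred for lid (.568,.1) [272.  200.2] table z 0.000764632605792521
```

View pics/w1c.png

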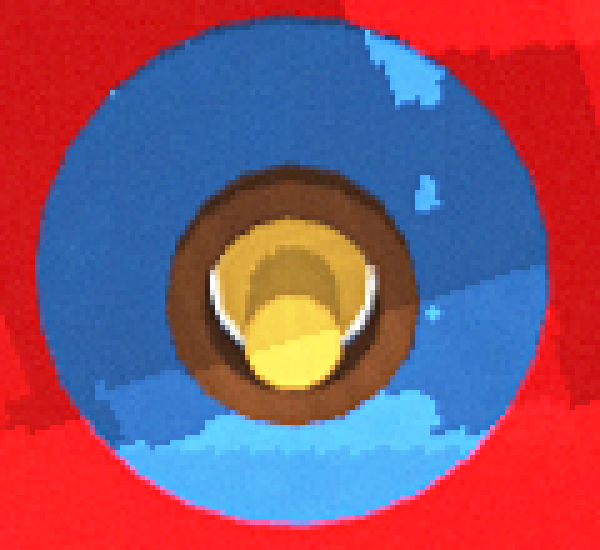

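The crop shows the lids nested and upright, with the knob at (0.566, 0.101). I'll descend onto it.

>>> apply_moves --pt "0.006 0.0 0.3 0 0 0" --pt "0.006 0.0 0.3 0 0 0" --pt "0 0 0.3 0 0 0" --pt "0 0 0.2 0 0 0" --pt "0 0 0.1 0 0 0" --fingers 0.7

```text
time: 2.52
position: [0.5656, 0.1023, 0.0547]
ee_rot: [-0.488, -3.101, 0.0]
force: [0.1, -0.3, -0.1]
opening: 0.0616
grip_force: 0.0
```

>>> apply_moves --pt "0 0 0.08 0 0 0" --pt "0 0 0 0 0 0" --pt "0 0 0 0 0 0"

```text
time: 2.9
position: [0.5679, 0.1011, 0.0472]
ee_rot: [0.49, 3.102, 0.0]
force: [0.0, 0.4, 0.7]
opening: 0.0619
grip_force: 0.0
```

```bash
python3 - <<'E'
from h import *
o=get_obs();go([.5663,.1014,.044],o);print(o["force"].round(2))
E
```

```text
pos [0.5679 0.1011 0.0472] toolz [ 1.5e-03 -1.0e-04 -1.0e+00] tooly [0.309 0.951 0.   ] shift units [ 0.013 -0.002  0.026] norm 0.03
[0.01 0.44 0.66]
```

>>> apply_moves --pt "0.008 0 0.02 0 0 0" --pt "0 0 0 0 0 0" --pt "0 0 0 0 0 0"

```text
time: 3.28
position: [0.5664, 0.1013, 0.044]
ee_rot: [0.491, 3.103, 0.0]
force: [-0.4, 1.0, -0.7]
opening: 0.0615
grip_force: 0.0
```

>>> apply_moves --pt "0 0 0 0 0 0" --pt "0 0 0 0 0 0" --pt "0 0 0 0 0 0" --pt "0 0 0 0 0 0" --pt "0 0 0 0 0 0" --fingers 0.0

```text
time: 3.9
position: [0.5663, 0.1014, 0.0438]
ee_rot: [0.491, 3.103, 0.0]
force: [0.2, 0.1, -2.8]
opening: 0.0152
grip_force: 30.0
```

>>> apply_moves --pt "0 0 0 0 0 0" --pt "0 0 0 0 0 0" --pt "0 0 0 0 0 0"

```text
time: 4.28
position: [0.5663, 0.1015, 0.0438]
ee_rot: [0.491, 3.103, 0.0]
force: [0.7, 1.3, -0.5]
opening: 0.0152
grip_force: 30.0
```

>>> apply_moves --pt "0 0 -0.05 0 0 0" --pt "0 0 -0.15 0 0 0" --pt "0 0 -0.2 0 0 0" --pt "0 0 -0.25 0 0 0" --pt "0 0 -0.25 0 0 0"

```text
time: 4.9
position: [0.5662, 0.1012, 0.1539]
ee_rot: [0.491, 3.102, -0.0]
force: [-0.0, -0.1, -3.2]
opening: 0.0154
grip_force: 30.0
```

>>> apply_moves --pt "0 0 -0.25 0 0 0" --pt "0 0 -0.25 0 0 0" --pt "0 0 -0.2 0 0 0" --pt "0 0 -0.12 0 0 0" --pt "0 0 0 0 0 0"

```text
time: 5.52
position: [0.5668, 0.1013, 0.2518]
ee_rot: [0.49, 3.1, 0.0]
force: [0.2, 0.8, -3.9]
opening: 0.015
grip_force: 30.0
```

```bash
python3 - <<'E'
from h import *
o=get_obs();go([.66,-.187,.25],o);print(o["force"].round(2),o["opening"],o["grip_force"])
E
```

```text
pos [0.5668 0.1013 0.2518] toolz [ 2.6e-03 -1.0e-04 -1.0e+00] tooly [0.309 0.951 0.001] shift units [-1.48  -2.045  0.017] norm 2.52
[ 0.15  0.77 -3.91] 0.015016513215094694 29.998797699809074
```

The lids are lifted, with a load of about 3 N. Next I'll carry them to the viewing spot, accelerating gently.

>>> apply_moves --pt "-0.06 -0.082 0 0 0 0" --pt "-0.12 -0.165 0 0 0 0" --pt "-0.15 -0.207 0 0 0 0" --pt "-0.18 -0.25 0 0 0 0" --pt "-0.18 -0.25 0 0 0 0"

```text
time: 6.15
position: [0.6093, -0.0348, 0.2485]
ee_rot: [-0.491, -3.1, 0.0]
force: [-0.1, 0.4, -2.4]
opening: 0.015
grip_force: 30.0
```

>>> apply_moves --pt "-0.18 -0.25 0 0 0 0" --pt "-0.18 -0.25 0 0 0 0" --pt "-0.15 -0.207 0 0 0 0" --pt "-0.12 -0.165 0 0 0 0" --pt "-0.12 -0.165 0 0 0 0"

```text
time: 6.78
position: [0.6567, -0.1805, 0.2489]
ee_rot: [-0.491, -3.101, -0.001]
force: [-0.3, -0.0, -3.8]
opening: 0.0151
grip_force: 30.0
```

>>> apply_moves --pt "-0.04 -0.054 0 0 0 0" --pt "0 0 0 0 0 0" --pt "0 0 0 0 0 0" --pt "0 0 0 0 0 0"

```text
time: 7.28
position: [0.6594, -0.1859, 0.2504]
ee_rot: [0.489, 3.103, 0.0]
force: [0.3, -1.2, -3.8]
opening: 0.0153
grip_force: 30.0
```

```bash
python3 - <<'E'
from h import *
o=get_obs();go([.66,-.187,.25],o)
c=calibration("wrist");p,d=snapshot("wrist");np.savez("pics/w2.npz",p=p,d=d,pos=o["position"],rv=o["ee_rot"],**c);cv2.imwrite("pics/w2.png",p[...,::-1])
E
```

```text
pos [ 0.6594 -0.1859  0.2504] toolz [ 0.e+00  1.e-04 -1.e+00] tooly [0.308 0.952 0.   ] shift units [-0.007 -0.007  0.004] norm 0.01
```

View pics/w2.png

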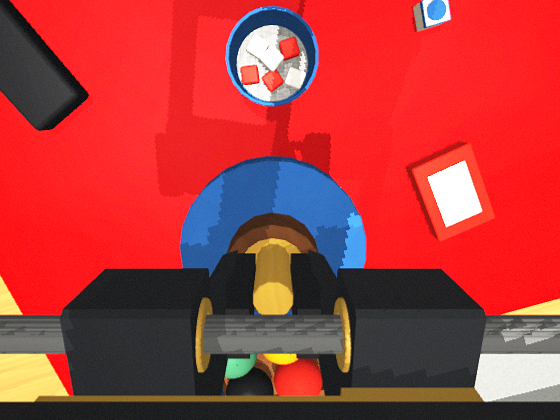

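The view shows the tin mouth at about (272,57), and the held lids look level at about (273,240), with the knob gripped at (272,285).

```bash
cat > m.py <<'E'
from h import *
import sys
def measure(f,tin,lid):
    z=np.load(f);c={k:z[k] for k in "KRt"};P=cloud(z["d"],c);hsv=cv2.cvtColor(z["p"],cv2.COLOR_RGB2HSV)
    bl=cv2.inRange(hsv,(92,80,25),(125,255,255))
    w=np.zeros(bl.shape,bool);u,v=tin;w[max(0,v-60):v+60,u-60:u+60]=1
    Q=P[w&(P[...,2]>.066)&(P[...,2]<.074)];Q=Q[np.hypot(*(Q[:,:2]-Q[:,:2].mean(0)).T)<.06]
    print("tin depth",len(Q),circ(Q[:,:2]),Q[:,2].mean().round(4))
    h=cv2.convexHull(fill(bl,tin,60))[:,0];X=np.array([ray(p,c,.07) for p in h])[:,:2];r=circ(X,.039);print("tin outline",r)
    # held lid: plate by depth, outline upper arc
    w[:]=0;u,v=lid;w[v-100:v+30,u-100:u+100]=1
    m=w&(bl>0)&(P[...,2]>.13)
    Q=P[m];A=np.c_[Q[:,:2],np.ones(len(Q))];k=np.linalg.lstsq(A,Q[:,2],rcond=None)[0];ok=abs(A@k-Q[:,2])<.003
    k=np.linalg.lstsq(A[ok],Q[ok,2],rcond=None)[0];print("plate slope deg",np.degrees(k[:2]).round(2),"n",ok.sum(),"z mean",Q[ok,2].mean().round(4))
    zt=np.median(Q[ok,2])
    h=cv2.findContours(m.astype(np.uint8)*255,cv2.RETR_EXTERNAL,cv2.CHAIN_APPROX_NONE)[0];h=max(h,key=cv2.contourArea)[:,0]
    h=cv2.convexHull(h,clockwise=True)[:,0];h=h[(h[:,1]<v+5)]
    X=np.array([ray(p,c,zt) for p in h])[:,:2];l=circ(X,.047);print("lid outline",len(X),l)
    print("tcp",z["pos"].round(4),"tin-lid",(r[0]-l[0]).round(4))
if __name__=="__main__": measure("pics/w2.npz",(272,57),(273,240))
E
python3 m.py
```

```text
tin depth 1203 (array([ 0.55467484, -0.15329164,  0.03705353]), np.float64(0.0009181026432944304)) 0.0694
tin outline (array([ 0.55482499, -0.15296609]), np.float64(0.0006831036151159882))
plate slope deg [-0.81  0.2 ] n 9247 z mean 0.2265
lid outline 29 (array([ 0.65927328, -0.18582813]), np.float64(0.0007266568177775255))
tcp [ 0.6594 -0.1859  0.2504] tin-lid [-0.1044  0.0329]
```

>>> apply_moves --pt "0.1 0 0 0 0 0" --pt "0.17 -0.004 0 0 0 0" --pt "0.2 -0.004 0 0 0 0" --pt "0.2 0 0 0 0 0" --pt "0.14 0 0 0 0 0"

```text
time: 7.95
position: [0.5651, -0.157, 0.2504]
ee_rot: [-0.49, -3.103, 0.0]
force: [-0.6, -0.3, -3.1]
opening: 0.0152
grip_force: 30.0
```

>>> apply_moves --pt "0.1 0 0 0 0 0" --pt "0 0 0.1 0 0 0" --pt "0 0 0.2 0 0 0" --pt "0 0 0.2 0 0 0" --pt "0 0 0.1 0 0 0"

```text
time: 8.57
position: [0.5546, -0.1538, 0.1759]
ee_rot: [-0.491, -3.1, -0.001]
force: [0.4, 0.5, -2.6]
opening: 0.0147
grip_force: 30.0
```

>>> apply_moves --pt "0 0 0 0 0 0" --pt "0 0 0 0 0 0" --pt "0 0 0 0 0 0"

```text
time: 8.95
position: [0.556, -0.1544, 0.1793]
ee_rot: [0.491, 3.101, -0.001]
force: [-0.1, -0.6, -2.8]
opening: 0.0149
grip_force: 30.0
```

```bash
python3 - <<'E'
from h import *
o=get_obs()
for i in range(6):
    snapshot("scene"); a=get_obs();print(a["position"].round(4))
    for k in("position",): o[k]=o[k]+a[k]
o["position"]=o["position"]/7;go([.555,-.153,.102],o);print(o["force"].round(2),o["time"])
E
```

```text
[ 0.5559 -0.1544  0.1792]
[ 0.5557 -0.1543  0.1791]
[ 0.5556 -0.1543  0.1789]
[ 0.5555 -0.1542  0.1788]
[ 0.5554 -0.1542  0.1786]
[ 0.5554 -0.1542  0.1785]
pos [ 0.5556 -0.1543  0.1789] toolz [ 1.8e-03 -9.0e-04 -1.0e+00] tooly [ 0.309  0.951 -0.   ] shift units [0.01  0.009 0.641] norm 0.64
[-0.15 -0.61 -2.8 ] 8.95
```

>>> apply_moves --pt "0.003 0.008 0.15 0 0 0" --pt "0 0 0.15 0 0 0" --pt "0 0 0.1 0 0 0" --pt "0 0 0.06 0 0 0" --pt "0 0 0 0 0 0"

```text
time: 9.88
position: [0.5549, -0.1529, 0.1222]
ee_rot: [-0.491, -3.102, -0.001]
force: [0.4, -0.4, -3.6]
opening: 0.0147
grip_force: 30.0
```

>>> apply_moves --pt "0 0 0 0 0 0" --pt "0 0 0 0 0 0" --pt "0 0 0 0 0 0"

```text
time: 10.25
position: [0.5555, -0.1532, 0.1235]
ee_rot: [0.491, 3.102, -0.0]
force: [0.3, 0.3, -2.2]
opening: 0.0155
grip_force: 30.0
```

```bash
python3 - <<'E'
from h import *
for i in range(6): snapshot("side")
o=get_obs();go([.555,-.153,.102],o);print(o["force"].round(2))
c=calibration("wrist");p,d=snapshot("wrist");np.savez("pics/w3.npz",p=p,d=d,pos=o["position"],rv=o["ee_rot"],**c)
s,_=snapshot("side");q,_=snapshot("scene")
cr=lambda a,u,v:cv2.resize(a[v-50:v+50,u-65:u+65,::-1],(390*1,300),interpolation=cv2.INTER_CUBIC)
cv2.imwrite("pics/s3.png",np.vstack([np.hstack([cr(s,271,245),cr(q,209,205)]),np.zeros((4,780,3),np.uint8)]))
E
```

```text
pos [ 0.5552 -0.1531  0.1231] toolz [ 0. -0. -1.] tooly [ 0.309  0.951 -0.   ] shift units [0.002 0.    0.176] norm 0.18
[-1.21 -0.32 -2.68]
```

View pics/s3.png

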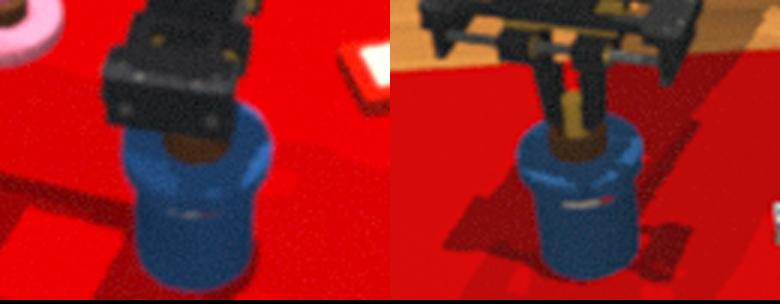

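Both views show the lids centred just above the tin's mouth. I'll lower slowly and watch the force.

>>> apply_moves --pt "0 0 0.025 0 0 0" --pt "0 0 0.025 0 0 0" --pt "0 0 0.025 0 0 0" --pt "0 0 0 0 0 0" --pt "0 0 0 0 0 0"

```text
time: 11.32
position: [0.5553, -0.1531, 0.114]
ee_rot: [-0.491, -3.103, 0.0]
force: [0.3, 0.2, -2.9]
opening: 0.0152
grip_force: 30.0
```

>>> apply_moves --pt "0 0 0.025 0 0 0" --pt "0 0 0.025 0 0 0" --pt "0 0 0.02 0 0 0" --pt "0 0 0 0 0 0" --pt "0 0 0 0 0 0"

```text
time: 11.95
position: [0.5553, -0.1531, 0.1056]
ee_rot: [0.491, 3.103, -0.0]
force: [-0.4, -0.3, -3.1]
opening: 0.0153
grip_force: 30.0
```

>>> apply_moves --pt "0 0 0.01 0 0 0" --pt "0 0 0.01 0 0 0" --pt "0 0 0.01 0 0 0" --pt "0 0 0 0 0 0" --pt "0 0 0 0 0 0"

```text
time: 12.58
position: [0.5553, -0.1531, 0.102]
ee_rot: [0.491, 3.103, -0.0]
force: [-0.2, -0.6, -3.0]
opening: 0.0151
grip_force: 30.0
```

>>> apply_moves --pt "0 0 0.004 0 0 0" --pt "0 0 0.004 0 0 0" --pt "0 0 0 0 0 0" --pt "0 0 0 0 0 0"

```text
time: 13.08
position: [0.5554, -0.1531, 0.1017]
ee_rot: [0.491, 3.103, -0.0]
force: [-3.4, 1.4, 5.0]
opening: 0.0148
grip_force: 30.0
```

>>> apply_moves --pt "0 0 0.004 0 0 0" --pt "0 0 0.004 0 0 0" --pt "0 0 0 0 0 0" --pt "0 0 0 0 0 0"

```text
time: 13.58
position: [0.5557, -0.1533, 0.1017]
ee_rot: [0.49, 3.102, -0.001]
force: [-5.7, 3.2, 11.0]
opening: 0.015
grip_force: 30.0
```

It's seated: contact came at the expected height. I'll ease off and release.

>>> apply_moves --pt "0 0 -0.01 0 0 0" --pt "0 0 0 0 0 0" --pt "0 0 0 0 0 0"

```text
time: 13.95
position: [0.5554, -0.1531, 0.1017]
ee_rot: [0.491, 3.103, -0.0]
force: [-2.0, 1.0, 5.4]
opening: 0.015
grip_force: 30.0
```

>>> apply_moves --pt "0 0 0 0 0 0" --pt "0 0 0 0 0 0" --pt "0 0 0 0 0 0" --pt "0 0 0 0 0 0" --pt "0 0 0 0 0 0" --fingers 0.85

```text
time: 14.58
position: [0.5552, -0.1531, 0.1013]
ee_rot: [-0.491, -3.103, 0.0]
force: [-0.5, 0.6, 0.8]
opening: 0.0627
grip_force: 0.0
```

>>> apply_moves --pt "0 0 -0.15 0 0 0" --pt "0 0 -0.25 0 0 0" --pt "0 0 -0.25 0 0 0" --pt "0 0 -0.15 0 0 0" --pt "0 0 0 0 0 0"

```text
time: 15.2
position: [0.5562, -0.1536, 0.1994]
ee_rot: [0.49, 3.099, -0.002]
force: [0.6, -0.1, 0.5]
opening: 0.0749
grip_force: 0.0
```

>>> apply_moves --pt "0 0 0 0 0 0" --pt "0 0 0 0 0 0" --pt "0 0 0 0 0 0"

```text
time: 15.58
position: [0.5548, -0.1529, 0.1963]
ee_rot: [-0.491, -3.101, -0.001]
force: [0.2, -0.1, 0.2]
opening: 0.0749
grip_force: 0.0
```

```bash
python3 - <<'E'
from h import *
o=get_obs();go([.555,-.153,.102],o)
c=calibration("wrist");p,d=snapshot("wrist");cv2.imwrite("pics/w4.png",p[...,::-1]);P=cloud(d,c)
hsv=cv2.cvtColor(p,cv2.COLOR_RGB2HSV);q=proj([.555,-.153,.078],c).astype(int);print(q)
h=cv2.convexHull(fill(cv2.inRange(hsv,(92,80,25),(125,255,255)),tuple(q),85))[:,0]
print("outline",circ(np.array([ray(a,c,.078) for a in h])[:,:2]))
near=np.hypot(P[...,0]-.555,P[...,1]+.153)
for lo,hi,r in((.119,.132,.03),(.093,.103,.04),(.072,.083,.055)):
    Q=P[(near<r)&(P[...,2]>lo)&(P[...,2]<hi)];k=np.linalg.lstsq(np.c_[Q[:,:2],np.ones(len(Q))],Q[:,2],rcond=None)[0]
    print(lo,len(Q),"mid",((Q.min(0)+Q.max(0))/2).round(4),"ext",(Q.max(0)-Q.min(0)).round(3),"medz",np.median(Q[:,2]).round(4),"slope",np.degrees(k[:2]).round(2))
E
```

```text
pos [ 0.5548 -0.1529  0.1963] toolz [-1.6e-03  8.0e-04 -1.0e+00] tooly [0.309 0.951 0.   ] shift units [-0.003 -0.001  0.786] norm 0.79
[272 204]
outline (array([ 0.55439499, -0.15300709,  0.04628288]), np.float64(0.00020524385927694856))
0.119 490 mid [ 0.5554 -0.1533  0.1224] ext [0.016 0.015 0.006] medz 0.1238 slope [ 4.17 -1.54]
0.093 1630 mid [ 0.5546 -0.1533  0.0979] ext [0.043 0.043 0.01 ] medz 0.0976 slope [ 0.39 -0.14]
0.072 9205 mid [ 0.5548 -0.1534  0.0775] ext [0.094 0.093 0.011] medz 0.0779 slope [ 0.03 -0.13]
```

View pics/w4.png

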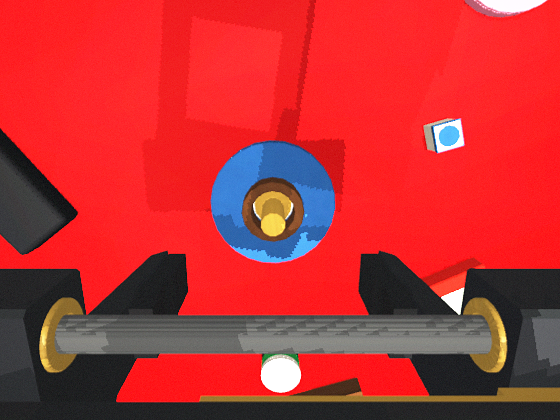

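The lids are seated level: plate at 0.078, collar top at 0.098, knob top at 0.124, and concentric with the tin. I'll descend onto the collar.

>>> apply_moves --pt "0 0 0.2 0 0 0" --pt "0 0 0.25 0 0 0" --pt "0 0 0.2 0 0 0" --pt "0 0 0.13 0 0 0" --pt "0 0 0.06 0 0 0"

```text
time: 16.25
position: [0.5549, -0.153, 0.0956]
ee_rot: [-0.491, -3.102, -0.001]
force: [-0.3, -1.3, 0.4]
opening: 0.0749
grip_force: 0.0
```

>>> apply_moves --pt "0 0 0.04 0 0 0" --pt "0 0 0.02 0 0 0" --pt "0 0 0 0 0 0" --pt "0 0 0 0 0 0" --pt "0 0 0 0 0 0"

```text
time: 16.88
position: [0.5554, -0.1532, 0.0897]
ee_rot: [0.491, 3.102, -0.0]
force: [0.4, 0.2, -0.7]
opening: 0.0749
grip_force: 0.0
```

>>> apply_moves --pt "0 0 0 0 0 0" --pt "0 0 0 0 0 0" --pt "0 0 0 0 0 0"

```text
time: 17.25
position: [0.5552, -0.1531, 0.0893]
ee_rot: [-0.491, -3.103, 0.0]
force: [0.2, 0.6, 0.0]
opening: 0.0747
grip_force: 0.0
```

>>> apply_moves --pt "0 0 0.025 0 0 0" --pt "0 0 0.025 0 0 0" --pt "0 0 0 0 0 0" --pt "0 0 0 0 0 0" --pt "0 0 0 0 0 0"

```text
time: 17.88
position: [0.5553, -0.1531, 0.0834]
ee_rot: [0.491, 3.103, -0.0]
force: [0.3, -0.1, -0.2]
opening: 0.0748
grip_force: 0.0
```

>>> apply_moves --pt "0 0 0 0 0 0" --pt "0 0 0 0 0 0" --pt "0 0 0 0 0 0" --pt "0 0 0 0 0 0" --pt "0 0 0 0 0 0" --fingers 0.4

```text
time: 18.5
position: [0.5552, -0.1531, 0.0833]
ee_rot: [-0.491, -3.103, -0.0]
force: [-0.2, -0.7, 0.8]
opening: 0.0435
grip_force: 30.0
```

>>> apply_moves --pt "0 0 0 0 0 0" --pt "0 0 0 0 0 0" --pt "0 0 0 0 0 0" --pt "0 0 0 0 0 0"

```text
time: 19.0
position: [0.5552, -0.1531, 0.0833]
ee_rot: [-0.491, -3.103, 0.0]
force: [-0.2, -0.6, -0.1]
opening: 0.0433
grip_force: 30.0
```

>>> apply_moves --pt "0 0 -0.02 0 0 0" --pt "0 0 -0.04 0 0 0" --pt "0 0 -0.06 0 0 0" --pt "0 0 -0.06 0 0 0" --pt "0 0 -0.06 0 0 0"

```text
time: 19.62
position: [0.5554, -0.1532, 0.1129]
ee_rot: [0.491, 3.103, -0.0]
force: [-0.5, 0.2, -0.9]
opening: 0.043
grip_force: 30.0
```

>>> apply_moves --pt "0 0 -0.1 0 0 0" --pt "0 0 -0.12 0 0 0" --pt "0 0 -0.15 0 0 0" --pt "0 0 -0.15 0 0 0" --pt "0 0 -0.1 0 0 0"

```text
time: 20.25
position: [0.5558, -0.1533, 0.1884]
ee_rot: [0.491, 3.101, -0.001]
force: [-1.3, -0.2, -0.6]
opening: 0.0431
grip_force: 30.0
```

>>> apply_moves --pt "0 0 -0.05 0 0 0" --pt "0 0 -0.03 0 0 0" --pt "0 0 0 0 0 0" --pt "0 0 0 0 0 0" --pt "0 0 0 0 0 0"

```text
time: 20.88
position: [0.555, -0.153, 0.1956]
ee_rot: [-0.491, -3.102, -0.0]
force: [0.4, -0.6, -1.1]
opening: 0.0431
grip_force: 30.0
```

>>> apply_moves --pt "0 0 0 0 0 0" --pt "0 0 0 0 0 0" --pt "0 0 0 0 0 0" --pt "0 0 0 0 0 0" --pt "0 0 0 0 0 0"

```text
time: 21.5
position: [0.5552, -0.1531, 0.1961]
ee_rot: [-0.491, -3.103, 0.0]
force: [-0.3, 0.3, -0.4]
opening: 0.0432
grip_force: 30.0
```

```bash
python3 - <<'E'
from h import *
o=get_obs();go([.555,-.153,.19],o);print(o["force"].round(2),o["qvel"].round(3))
s,ds=snapshot("side");q,dq=snapshot("scene")
for n,d in(("side",ds),("scene",dq)):
    P=cloud(d,calibration(n));nr=np.hypot(P[...,0]-.555,P[...,1]+.153)<.046
    for lo,hi in((.069,.079),(.119,.128),(.178,.19)):
        Q=P[nr&(P[...,2]>lo)&(P[...,2]<hi)];print(n,lo,len(Q),np.median(Q,axis=0).round(4) if len(Q) else "")
cr=lambda a,u,v:cv2.resize(a[v-65:v+65,u-65:u+65,::-1],(390,390),interpolation=cv2.INTER_CUBIC)
cv2.imwrite("pics/s5.png",np.hstack([cr(s,271,225),cr(q,209,185)]))
E
```

```text
pos [ 0.5552 -0.1531  0.1961] toolz [-0.  0. -1.] tooly [ 0.309  0.951 -0.   ] shift units [ 0.002 -0.     0.051] norm 0.05
[-0.29  0.33 -0.41] [ 0.001  0.    -0.     0.001 -0.    -0.001]
side 0.069 913 [ 0.5518 -0.1625  0.0742]
side 0.119 56 [ 0.5555 -0.156   0.1235]
side 0.178 104 [ 0.5459 -0.1766  0.1896]
scene 0.069 561 [ 0.5642 -0.1492  0.0747]
scene 0.119 39 [ 0.5579 -0.1517  0.1238]
scene 0.178 112 [ 0.589  -0.1676  0.1867]
```

View pics/s5.png

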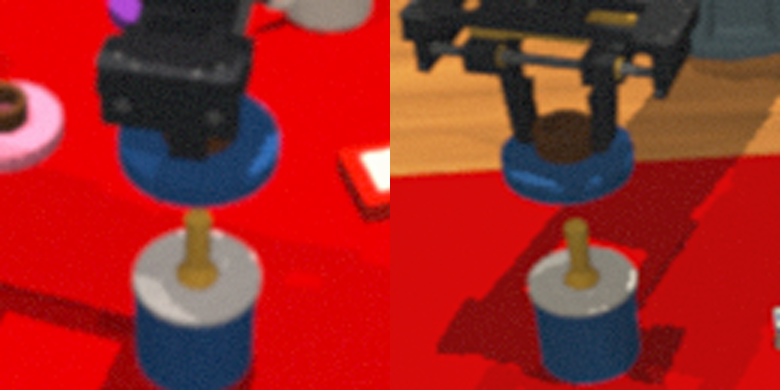

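The inner lid is seated flat (flange top 0.074, knob top 0.124). The outer lid is held level straight above it, with its rim at about 0.175.

```bash
python3 -c "
from workcell import job_done;print(job_done())"
```

```text
the job is handed in; nothing more can be done
None
```

The job is handed in: the tin is closed with the inner lid fully seated, and the blue outer lid is held level straight above it, its rim about 5 cm above the knob's top, at about 21.6 s of the 56 s allowed.

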